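Put the long objective away in the dry case

TASK

Slide the flat cover of the white dry case open, stand the longer of the two microscope objectives upright on the floor of its compartment (set it down, do not drop it), and slide the cover fully shut again. Leave the short objective, the oil bottle and the beaker where they are.

Things in the scene. Friction and masses are not known exactly. Their poses are not given: they have to be found in the camera images.
- case: White bench case fixed to the bench, 132 (x) by 252 (y) by 75 mm high. Origin: on the bench under the compartment's centre; z up, y along the slide. It spans x -66 to 66, y -64 to 188 mm. The -y half is an open-topped compartment; the +y half a solid drying housing 68 mm high, vents on its -x side, dial on its end. Steel rails 5 mm wide along both long sides rise to 75 mm.
- compartment (a point): Centre of the compartment's floor, 8 mm above the bench; axes as the case's. The compartment is 116 mm (x) by 112 mm (y) inside and 60 mm deep; its walls are 8 mm thick and end 68 mm above the bench.
- cover (a joint): Position (m) of the flat aluminium cover (120 x 124 x 5 mm, top face 73 mm above the bench) on its slide: 0 = fully shut over the compartment, 0.120 = fully open, slid along the case's +y over the drying housing. Light friction, no spring: it stays where it is left.
- cover_grip (a point): Top centre of the upright rib in the middle of the cover, by which it is slid. The rib is 12 mm thick along the slide (case y), 50 mm long (case x) and rises 25 mm above the cover, to 98 mm above the bench. When shut, the rib stands over the compartment's centre. Axes as the case's.
- lens_long: The longer microscope objective, loose, standing nose up on the bench: plain steel barrel 25 mm in diameter and 38 mm high, then a cone to the nose, 54 mm high in all, about 120 g. Origin: centre of its underside, z up towards the nose.
- lens_short: The shorter microscope objective, to be left alone: same steel, same 25 mm barrel (18 mm high), 34 mm high in all. Loose, standing on the bench. Origin: centre of its underside.
- oil_bottle: Small amber glass bottle, 32 mm in diameter, 65 mm high, to be left alone. Loose. Origin: centre of its underside.
- beaker: White plastic beaker, 70 mm in diameter, 90 mm high, to be left alone. Loose. Origin: centre of its underside.

How it is judged:
On the way, in this order (a step that is already met when the one before it is completed fails the run):
1. the cover has been slid open by at least 50 mm (value of joint cover above 0.05 m), for 0.1 s.
2. the long objective is in the compartment, upright, its underside within 8 mm of the compartment's floor, while the fingers still hold it (x of lens_long in the frame of case between -0.05 and 0.05 m and y of lens_long in the frame of case between -0.05 and 0.05 m and z of lens_long in the frame of case below 0.016 m and angle between lens_long's own z axis and vertical below 0.25 rad and contact force between the fingers and lens_long above 0.5 N), for 0.05 s.
At the end, for the whole second after the job is handed in: The cover is shut to within 4 mm of its stop; the long objective stands upright (within 0.1 rad), nose up and at rest, on the floor of the compartment under it (value of joint cover below 0.004 m and x of lens_long in the frame of case between -0.05 and 0.05 m and y of lens_long in the frame of case between -0.05 and 0.05 m and z of lens_long in the frame of case between 0.004 and 0.012 m and angle between lens_long's own z axis and vertical below 0.1 rad and linear speed of lens_long below 0.02 m/s); the robot touches nothing.
It fails at once if the short objective was moved by more than 20 mm or knocked over (distance of lens_short from where it was at the start of the episode above 0.02 m or angle between lens_short's own z axis and vertical above 0.5 rad).
It fails at once if the oil bottle was moved by more than 20 mm or knocked over (distance of oil_bottle from where it was at the start of the episode above 0.02 m or angle between oil_bottle's own z axis and vertical above 0.5 rad).
It fails at once if the beaker was moved by more than 20 mm or knocked over (distance of beaker from where it was at the start of the episode above 0.02 m or angle between beaker's own z axis and vertical above 0.5 rad).
It also fails if it takes over 64 s, if anything falls off the work surface, if the arm or the gripper's body presses on something with over 40 N, if the wrist force passes 120 N, or if a joint passes its speed limit or range.

ROBOT

A 6-joint arm with a two-finger parallel gripper is mounted at the origin on the work surface. World frame = base frame: x ahead of the robot, y to its left, z up, the work surface at z = 0. Lengths are in m, angles in rad, forces in N, time in s.
With the tool pointing down it reaches from about 0.225 to 0.875 m from the base axis. Payload 3.4 kg.
Tool frame: the origin (TCP) lies at the very end of the fingers, on their centre line; the grasp point (between the pads) lies 19 mm behind it (manip.tcp_to_grasp is the distance from the TCP to the grasp point, in m); z points along the fingers, y is the line along which they close (so a half turn about z gives the same grasp; the last joint's range is limited). The gripper opens to 85 mm and grips with 20 to 120 N. Pads are 22 mm wide; open, the fingers measure 114 mm over their backs; the gripper's body (76 mm by 85 mm) begins 54 mm behind the grasp point. The pads swing forward as they close: fully open they stand 13 mm farther back than shut.
Start: joints at [-1.378, 0.276, 1.505, -0, 1.361, -0.121], TCP at [0.177, -0.547, 0.231] pointing down, gripper open.
Joint ranges: [-2.89, 2.89], [-0.75, 2.08], [0.22, 2.7], [-1.18, 4.32], [0.11, 2.71], [-2.7, 2.7]. Speed limits (rad/s): [2.57, 2.57, 3.14, 3.14, 3.14, 3.14].

INTERFACE

Orientations are given as a unit quaternion [w, x, y, z].
In Python, from rig import status, get_image, job, manip gives the robot as it stands.
- The arm moves only by the tool apply_moves, never from a script. Its arguments are lists of equal length, an entry for each row: "xyz": the shift along the tool's x, y, z each as a share of 0.3 m, from -1 to 1, a list of three; "rot": the turn, a rotation vector about the tool's x, y, z each as a share of 60 degrees, from -1 to 1, a list of three; "hand": the opening, from -1 (shut) to 1 (fully open). A call has 1 to 8 rows; each row shifts and turns the commanded pose from where the row before left it, along the tool's axes as they then stand; what a row does not reach is not made up. A row lasts 1/8 s, in which the tool goes at most 62.5 mm and 10.7 degrees, less where a joint would pass 70% of its speed; a pose out of reach is approached as far as the arm can. A call with a number of a shift or a turn outside -1 to 1 is refused whole. A call with a gripper value outside its range is refused whole. The fingers move at their own pace and stop on an object; "force" is the grip in N (left out, the last holds). Time passes only in rows, so rows that do not move let the fingers close. It gives the time, the measured TCP pose, the force, the opening and the grip force at its end, in the units of the state.
- status.get_state(): the state, without advancing time (a new reading comes with each control period).
- get_image(name): name is "scene" or "top" or "wrist"; returns a dict with "pixels" (400x640x3 uint8, red, green, blue), "fovy" (degrees; the focal length in pixels is half the picture's height over the tangent of half this angle, whatever the lens; pixels are square), "cx", "cy" (the principal point, pixels), "dist" ([k1, k2, p1, p2, k3] as OpenCV has them; the pictures are not rectified), "origin" and "orientation" of the camera in the world; the wrist camera has in their place "tool_from_camera" (4x4, takes a point from camera to tool coordinates, whose origin is the TCP and whose axes are the flange's). Camera axes: x right, y down, z forward; pixel columns grow to the right and rows downward; lengths in m; the calibration is good to about 2 mm. A picture is of the moment at which its call begins: read the wrist's pose just before it. There is no depth.
- job.sign_off(): hands the job in; it is judged then, once.
The state is a dict: "clock": time; "qpos": joint angles; "qd": joint speeds; "effort": joint torques, N m; "position": TCP position; "ee_rot": TCP orientation; "contact_force": force on the tool from outside, world axes, zero at the start; "moment": the same for the moment, N m; "width": finger opening in m; "gripper_force": force on a finger pad.
Only numpy, scipy, OpenCV 4.12 (cv2) and the standard library are available. Lean on these libraries where they do the work, as an engineer would, in place of code of your own. Each camera call takes 0.05 s, during which the arm holds its last target. There are 200 camera calls.

## Working session

There is one attempt and no reset: what is moved stays moved. The work goes in short steps, Python scripts to look and compute and a tool call to move; the robot and the scene stay as the last step left them, time stands still between calls to the robot, and variables do not carry over. Pictures are saved under pics/ and viewed, at most 10 in all, crops included, and the job is handed in when it is done.

Besides the shell and the picture viewer there is one more tool, called after "Call:" by a JSON object that holds its "name" and its "arguments", one argument or row to a line. apply_moves: Moves the arm, as the interface text tells. Its arguments: {"type":"object","properties":{"xyz":{"type":"array","items":{"type":"array","items":{"type":"number","minimum":-1,"maximum":1}}},"rot":{"type":"array","items":{"type":"array","items":{"type":"number","minimum":-1,"maximum":1}}},"hand":{"type":"array","items":{"type":"number"}},"force":{"type":"number"}},"required":["xyz","rot","hand"]}

```bash
ls; mkdir -p pics
cat > h.py <<'E'
import numpy as np,cv2
from rig import status,get_image,job,manip
from scipy.spatial.transform import Rotation as R
def q2R(q): return R.from_quat([q[1],q[2],q[3],q[0]]).as_matrix()
def grab(n,f):
    s=status.get_state(); im=get_image(n)
    cv2.imwrite('pics/'+f+'.png',im['pixels'][:,:,::-1])
    if n=='wrist':
        T=np.array(im['tool_from_camera']); Rt=q2R(s['ee_rot'])
        o=Rt@T[:3,3]+np.array(s['position']); Rc=Rt@T[:3,:3]
    else: o=np.array(im['origin']); Rc=q2R(im['orientation'])
    h,w=im['pixels'].shape[:2]; fl=h/2/np.tan(np.radians(im['fovy'])/2)
    K=np.array([[fl,0,im['cx']],[0,fl,im['cy']],[0,0,1.]])
    c=dict(o=o,R=Rc,K=K,d=np.array(im['dist'],float)); np.save('pics/'+f+'.npy',c,allow_pickle=True); return c
def load(f): return np.load('pics/'+f+'.npy',allow_pickle=True).item()
def ray(c,uv):
    p=cv2.undistortPoints(np.array([[uv]],float),c['K'],c['d'])[0,0]
    d=c['R']@np.array([p[0],p[1],1]); return d/np.linalg.norm(d)
def onz(c,uv,z): d=ray(c,uv); return c['o']+d*(z-c['o'][2])/d[2]
def tri(L):
    A=0;b=0
    for c,uv in L:
        d=ray(c,uv);P=np.eye(3)-np.outer(d,d);A=A+P;b=b+P@c['o']
    return np.linalg.solve(A,b)
def proj(c,X):
    return cv2.projectPoints(np.array(X,float).reshape(-1,1,3),cv2.Rodrigues(c['R'].T)[0],-c['R'].T@c['o'],c['K'],c['d'])[0].reshape(-1,2)
E
python3 - <<'E'
from h import *
s=status.get_state();print(s)
print(manip.tcp_to_grasp)
for n in ['scene','top','wrist']:
    c=grab(n,n+'0');print(n,c['o'],c['R'][:,2],c['d'])
E
```

```text
pics
{'clock': 0.0, 'qpos': array([-1.37802035e+00,  2.76596604e-01,  1.50616118e+00,  3.88068782e-05,
        1.36068893e+00, -1.20991360e-01]), 'qd': array([ 0.00177753, -0.00195239, -0.00022719,  0.00242492,  0.00095484,
       -0.00032801]), 'effort': array([-7.66378798e-04, -4.16780591e+01, -2.45810312e+01, -9.11572147e-05,
        1.11699250e-02, -9.29043125e-06]), 'position': array([ 0.17737962, -0.54639184,  0.23042762]), 'ee_rot': array([-9.27111643e-04,  9.87719188e-01,  1.56236829e-01, -1.43052779e-05]), 'contact_force': array([ 0.09431103, -0.05748306, -0.33709785]), 'moment': array([-2.69396419e-02,  2.27771888e-02, -6.17655951e-06]), 'gripper_force': 0.0, 'width': 0.0856298489464682}
0.0187
scene [0.85294367 0.54385624 0.93823188] [-0.29144525 -0.5255205  -0.79930462] [0.02285444 0.         0.         0.         0.        ]
top [ 0.39905494 -0.01924251  1.79803687] [ 0.07008792  0.00152547 -0.99753965] [0.03988897 0.         0.         0.         0.        ]
wrist [ 0.24648474 -0.52503226  0.37353606] [-0.27038736 -0.08558521 -0.95893996] [0.00413317 0.         0.         0.         0.        ]
```

View pics/top0.png

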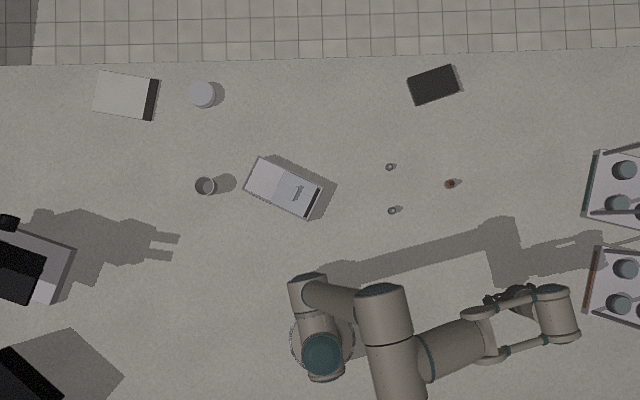

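View pics/scene0.png

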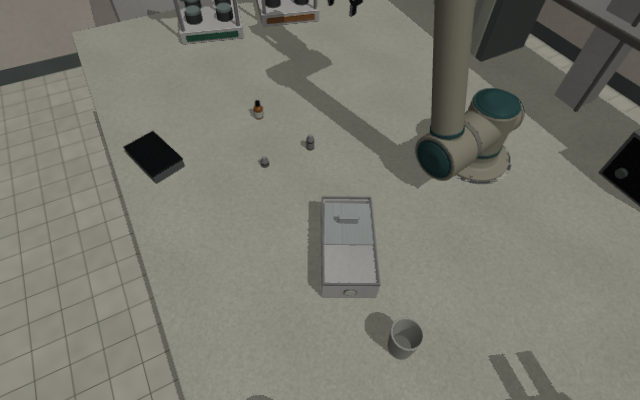

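The top view shows the case at about (285,187), with the rib at (299,192). The two objectives are at (390,167) and (392,211), and the bottle is at (450,184). In the scene view the taller objective is at (310,142), on the robot's side, so it is the one at (392,211) from the top. Next I'll enlarge both views to get exact pixels.

Run:
```python
from h import *
t=cv2.imread('pics/top0.png');s=cv2.imread('pics/scene0.png')
a=cv2.resize(t[145:230,235:345],None,fx=4,fy=4,interpolation=cv2.INTER_CUBIC) #440x340
b=cv2.resize(s[190:305,310:390],None,fx=4,fy=4,interpolation=cv2.INTER_CUBIC) #320x460
c=cv2.resize(s[125:175,250:330],None,fx=4,fy=4,interpolation=cv2.INTER_CUBIC) #320x200
d=cv2.resize(t[155:225,375:410],None,fx=4,fy=4,interpolation=cv2.INTER_CUBIC)
W=np.zeros((600,800,3),np.uint8);W[:340,:440]=a;W[:460,450:770]=b;W[350:550,0:320]=c
W[310+35:310+35+200,330:330+110]=cv2.resize(d,(110,200))
cv2.imwrite('pics/comp.png',W*1)
ct,cs=load('top0'),load('scene0')
print('long base guess',onz(ct,(392,211),.05),onz(cs,(310,148),0),tri([(ct,(392,211)),(cs,(310,137))]))
print('short',onz(ct,(390,167),.03),onz(cs,(265,165),0))
print('rib',tri([(ct,(299,192)),(cs,(347,217))]))
print('bottle',onz(ct,(450,184),.06),'beaker',onz(ct,(205,185),.09))
```

```text
long base guess [ 0.43439046 -0.2569671   0.05      ] [ 0.43970743 -0.25523247  0.        ] [ 0.43599643 -0.25886484  0.04303696]
short [ 0.58916736 -0.25873164  0.03      ] [ 5.94215501e-01 -2.53962699e-01 -1.11022302e-16]
rib [0.50377764 0.06395229 0.07598336]
bottle [ 0.52103808 -0.45780896  0.06      ] beaker [0.54013457 0.3770881  0.09      ]
```

View pics/comp.png

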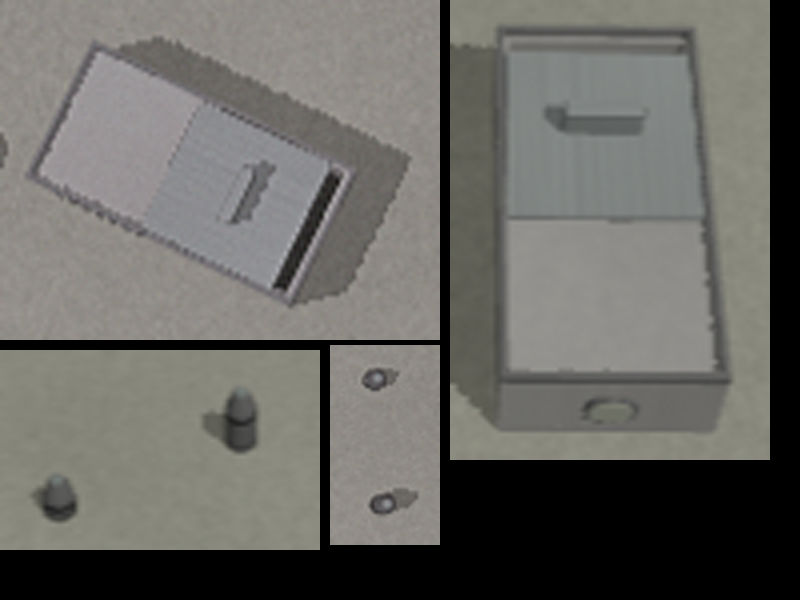

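The composite gives the case's four rail corners at about (258.8,155.8), (242.5,189.5), (308,220.8) and (323.3,187) in the top view. The rib's top is near (294,193.5) in top and (349.3,217.3) in scene. The cover is already slightly ajar. I'll get the case frame from the corners.

```bash
cat >> h.py <<'E'
def fit(local,world): # planar rigid fit -> yaw, origin
    l=np.array(local);w=np.array(world)[:,:2];lc=l-l.mean(0);wc=w-w.mean(0)
    a=np.arctan2((lc[:,0]*wc[:,1]-lc[:,1]*wc[:,0]).sum(),(lc*wc).sum())
    M=np.array([[np.cos(a),-np.sin(a)],[np.sin(a),np.cos(a)]]);o=w.mean(0)-M@l.mean(0)
    return a,o,(w-(l@M.T+o))
E
python3 - <<'E'
from h import *
ct,cs=load('top0'),load('scene0')
f=lambda x,y:(235+x/4,145+y/4); g=lambda x,y:(310+(x-450)/4,190+y/4)
# corners order: (+x?,+y)
T=[f(95,43),f(30,178),f(292,303),f(353,168)]
S=[g(499,380),g(729,380),g(695,30),g(499,30)]
loc=[(66,188),(-66,188),(-66,-64),(66,-64)]
loc=np.array(loc)/1000
for n,c,P in(('top',ct,T),('scn',cs,S)):
    w=[onz(c,p,.075) for p in P]; a,o,r=fit(loc,w);print(n,a,o,np.round(r*1000,1).tolist())
w=[tri([(ct,p),(cs,q)]) for p,q in zip(T,S)];a,o,r=fit(loc,w);print('tri',np.round(w,3),a,o)
rib=tri([(ct,f(236,195)),(cs,g(607,109))]);print('rib',rib)
M=np.array([[np.cos(a),-np.sin(a)],[np.sin(a),np.cos(a)]]);print('rib local',M.T@(rib[:2]-o))
# cover's far edge (joint+62)
for c,p in((ct,f(176,160)),(cs,g(607,218)),(ct,f(306,231))):
    print('edge local y',(M.T@(onz(c,p,.073)[:2]-o)))
k=lambda x,y:(250+x/4,125+(y-350)/4)
for nm,b,t in(('long',k(240,446),k(240,390)),('short',k(60,516),k(58,477))):
    print(nm,onz(cs,b,0))
print('longtop', tri([(ct,(375+ (383-330)/110*35,155+(503-345)/200*70)),(cs,k(240,390))]))
print('shorttop', tri([(ct,(375+ (375-330)/110*35,155+(378-345)/200*70)),(cs,k(57,477))]))
E
```

```text
top -0.4741750378012191 [0.49429599 0.05958261] [[-2.4, -1.3], [0.8, -3.8], [2.8, -0.0], [-1.2, 5.1]]
scn -0.4872511105600865 [0.49800701 0.06762945] [[-0.5, -0.7], [-0.2, -2.4], [1.0, 0.2], [-0.3, 2.9]]
tri [[ 0.639  0.197  0.06 ]
 [ 0.522  0.256  0.059]
 [ 0.407  0.035  0.065]
 [ 0.523 -0.022  0.067]] -0.4795295076380169 [0.49446478 0.06135828]
rib [0.50110523 0.07754947 0.0894841 ]
rib local [-0.00157851  0.01742867]
edge local y [0.00409961 0.07792869]
edge local y [0.0002201  0.08652625]
edge local y [-0.00221182 -0.04864688]
long [ 0.44168617 -0.25138622  0.        ]
short [ 0.59662813 -0.24840594  0.        ]
longtop [ 0.43774096 -0.25666812  0.05433128]
shorttop [ 0.59139455 -0.25649846  0.03285499]
```

Call:
{"name": "apply_moves", "arguments": {
  "xyz": [
    [0,0,0],
    [0,0,0],
    [0,0,0],
    [0,0,0],
    [0,0,0],
    [0.041,-0.157,0],
    [0.041,-0.157,0],
    [0.041,-0.157,0]
  ],
  "rot": [
    [0,0,0.151],
    [0,0,0.151],
    [0,0,0.151],
    [0,0,0.151],
    [0,0,0.151],
    [0,0,0],
    [0,0,0],
    [0,0,0]
  ],
  "hand": [1,1,1,1,1,1,1,1]
}}

```text
clock: 1.15
position: [0.2758, -0.4371, 0.231]
ee_rot: [-0.0, 0.972, -0.237, -0.0]
contact_force: [1.0, -0.4, 0.6]
width: 0.0853
gripper_force: 0.0
```

Call:
{"name": "apply_moves", "arguments": {
  "xyz": [
    [0.041,-0.157,0],
    [0.041,-0.157,0],
    [0.041,-0.157,0],
    [0.041,-0.157,0],
    [0.041,-0.157,0],
    [0,0,0],
    [0,0,0]
  ],
  "rot": [
    [0,0,0],
    [0,0,0],
    [0,0,0],
    [0,0,0],
    [0,0,0],
    [0,0,0],
    [0,0,0]
  ],
  "hand": [1,1,1,1,1,1,1]
}}

```text
clock: 2.02
position: [0.4375, -0.2575, 0.2311]
ee_rot: [0.0, 0.972, -0.236, -0.0]
contact_force: [-0.6, -0.1, -0.5]
width: 0.0854
gripper_force: 0.0
```

Run:
```python
from h import *
s=status.get_state();print(s['position'],s['ee_rot'],s['qpos'],s['contact_force'])
c=grab('wrist','w1')
for X in([.438,-.257,0],[.438,-.257,.038],[.438,-.257,.054],[.593,-.255,0]):print(proj(c,X))
```

```text
[ 0.43746528 -0.2574772   0.23108401] [ 3.32936033e-04  9.71806516e-01 -2.35779123e-01 -4.36300897e-04] [-6.68415241e-01  1.74701857e-01  1.64260406e+00 -9.99304072e-04
  1.32480206e+00  1.37866519e+00] [-0.64971966 -0.07494437 -0.48354155]
[[318.3008869  169.98855299]]
[[318.20515144 177.03998129]]
[[318.15847029 180.47815905]]
[[247.27396531  37.99679971]]
```

View pics/w1.png

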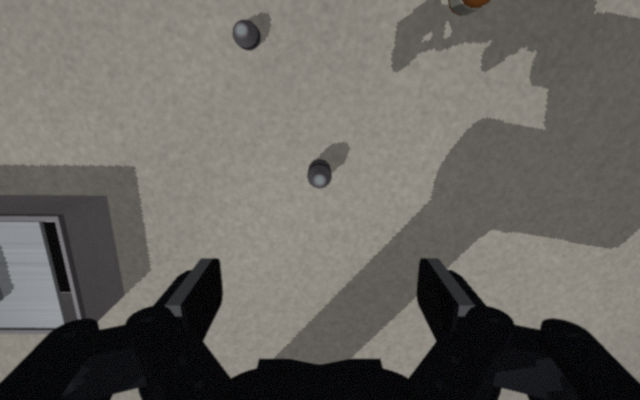

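The wrist view shows the long objective with its nose at (320,181) and barrel around (319,173), within 1–2 px of the predicted spot. The short one is at (246,34). Now on to the rib.

Call:
{"name": "apply_moves", "arguments": {
  "xyz": [
    [-0.047,-0.155,0],
    [-0.047,-0.155,0],
    [-0.047,-0.155,0],
    [-0.047,-0.155,0],
    [-0.047,-0.155,0],
    [-0.047,-0.155,0],
    [-0.047,-0.155,0],
    [0,0,0]
  ],
  "rot": [
    [0,0,0],
    [0,0,0],
    [0,0,0],
    [0,0,0],
    [0,0,0],
    [0,0,0],
    [0,0,0],
    [0,0,0]
  ],
  "hand": [1,1,1,1,1,1,1,1]
}}

```text
clock: 3.08
position: [0.4999, 0.0784, 0.2312]
ee_rot: [-0.0, 0.972, -0.235, -0.0]
contact_force: [-0.1, -0.8, 0.3]
width: 0.0855
gripper_force: 0.0
```

Run:
```python
from h import *
s=status.get_state();print(s['position'],s['ee_rot'],s['qpos'])
c=grab('wrist','w2')
w1=cv2.imread('pics/w1.png');g=cv2.cvtColor(w1,cv2.COLOR_BGR2HSV)
roi=w1[150:195,300:340].astype(int); m=((roi[:,:,0]-roi[:,:,2])>3).astype(np.uint8)
m2=(roi.sum(2)<0).astype(np.uint8)
n,l,st,ce=cv2.connectedComponentsWithStats(m);print(st[1:]+[300,150,0,0,0],ce[1:]+[300,150])
print(roi.mean(2).astype(int)[::4,::3])
a=-.48;o=np.array([.496,.064]);M=np.array([[np.cos(a),-np.sin(a)],[np.sin(a),np.cos(a)]])
for p in[(-.025,.012),(.025,.012),(.025,.024),(-.025,.024)]:
    print(proj(c,[*(M@np.array(p)+o),.098]))
```

```text
[0.49989567 0.07840344 0.2311573 ] [-2.46197942e-04  9.71981409e-01 -2.35057610e-01 -2.02456632e-05] [1.76323032e-02 1.71778983e-01 1.64614638e+00 5.01955298e-04
 1.32358234e+00 2.06286151e+00]
[[321 162   1   1   1]
 [324 175   1   1   1]
 [315 176   9   9  64]] [[321.      162.     ]
 [324.      175.     ]
 [319.09375 179.90625]]
[[139 138 137 136 140 143 138 138 120  93  94  93  94  96]
 [136 140 142 134 135 133 139  95  94  94  94  90  92  91]
 [140 139 142 140 143 127  86  83  89  92  91  89  88  88]
 [138 133 140 140  66  41  41  39  42  69  93  94  94  93]
 [142 138 138  79  40  47  49  46  42  32  76  93  95 121]
 [143 143 139  57  59  55  50  50  54  51  57  98 130 135]
 [141 142 128  66  64  64  81  78  54  54  59 139 140 140]
 [139 136 135  69  72 109 127 125  98  54  69 139 139 140]
 [135 137 144 100  75 107 127 124  97  58 121 143 144 136]
 [140 140 145 143 117  82  83  80  79 130 135 137 137 138]
 [138 141 142 136 138 139 142 137 137 135 134 136 135 136]
 [144 142 145 144 142 141 147 146 137 135 139 135 136 138]]
[[321.74936453 216.20809232]]
[[322.29517384 159.57747003]]
[[307.93891562 159.47479172]]
[[308.09435176 216.11267784]]
```

View pics/w2.png

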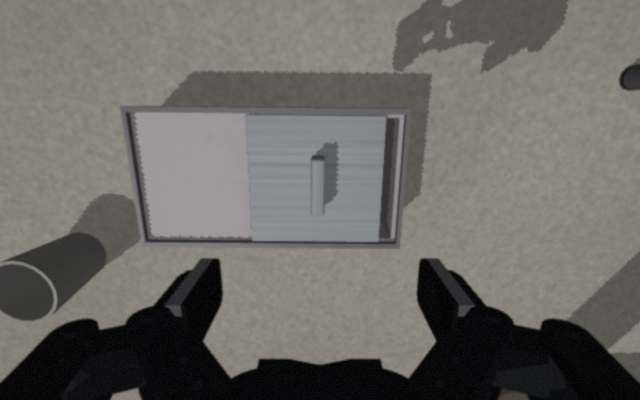

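The wrist view shows the case's rail corners at (123,107), (145,247), (400,247) and (409,108). The rib top covers columns 311–324 and rows 157–214. The beaker sits at the far left.

Run:
```python
from h import *
w2,w1,ct,cs=load('w2'),load('w1'),load('top0'),load('scene0')
loc=np.array([(66,188),(-66,188),(-66,-64),(66,-64)])/1000
P=[(123,107),(145,247),(400,247),(409,108)]
a,o,r=fit(loc,[onz(w2,p,.075) for p in P]);print(a,o,np.round(r*1000,1).tolist())
for p,q in((P[3],(61,216)),(P[2],(76,329))):print('rail tri',tri([(w2,p),(w1,q)]))
rib=(317.5,186)
M=np.array([[np.cos(a),-np.sin(a)],[np.sin(a),np.cos(a)]])
X=onz(w2,rib,.098);print('rib',X,M.T@(X[:2]-o),'tri',tri([(w2,rib),(cs,(349.25,217.25)),(ct,(294,193.75))]))
print('nose',tri([(w1,(319,180.3)),(cs,(310,135.5)),(ct,(391.9,210.3))]),onz(w1,(319,180.3),.054))
```

```text
-0.47355873834997836 [0.49607545 0.06205551] [[-1.0, -1.8], [-0.4, -1.4], [0.9, 0.7], [0.5, 2.4]]
rail tri [ 0.52444162 -0.02324454  0.07119363]
rail tri [0.41573174 0.03567481 0.08224839]
rib [0.50534419 0.07704275 0.098     ] [0.0014137  0.01756498] tri [0.50191782 0.07777511 0.08937272]
nose [ 0.43749849 -0.25734651  0.05152495] [ 0.43778056 -0.25782076  0.054     ]
```

Call:
{"name": "apply_moves", "arguments": {
  "xyz": [
    [0.016,-0.003,0.15],
    [0,0,0.15],
    [0,0,0.12],
    [0,0,0.06],
    [0,0,0.027],
    [0,0,0]
  ],
  "rot": [
    [0,0,0],
    [0,0,0],
    [0,0,0],
    [0,0,0],
    [0,0,0],
    [0,0,0]
  ],
  "hand": [0.4,0.0,0.0,0.0,0.0,0.0],
  "force": 20
}}

```text
clock: 3.88
position: [0.5043, 0.0744, 0.0792]
ee_rot: [0.0, 0.971, -0.237, -0.0]
contact_force: [0.2, 0.7, 0.4]
width: 0.0424
gripper_force: 0.0
```

Call:
{"name": "apply_moves", "arguments": {
  "xyz": [
    [0,0,0],
    [0,0,0],
    [0,0,0],
    [0,0,0],
    [0,0,0],
    [0,0,0]
  ],
  "rot": [
    [0,0,0],
    [0,0,0],
    [0,0,0],
    [0,0,0],
    [0,0,0],
    [0,0,0]
  ],
  "hand": [-0.5,-1,-1,-1,-1,-1],
  "force": 20
}}

```text
clock: 4.62
position: [0.5052, 0.0757, 0.0802]
ee_rot: [-0.0, 0.972, -0.236, 0.001]
contact_force: [-0.1, -0.0, 6.2]
width: 0.0113
gripper_force: 25.5
```

Call:
{"name": "apply_moves", "arguments": {
  "xyz": [
    [0,0,-0.006],
    [0,-0.04,0],
    [0,-0.06,0],
    [0,-0.06,0],
    [0,-0.06,0],
    [0,-0.06,0],
    [0,-0.05,0],
    [0,0,0]
  ],
  "rot": [
    [0,0,0],
    [0,0,0],
    [0,0,0],
    [0,0,0],
    [0,0,0],
    [0,0,0],
    [0,0,0],
    [0,0,0]
  ],
  "hand": [-1,-1,-1,-1,-1,-1,-1,-1]
}}

```text
clock: 5.62
position: [0.5515, 0.1642, 0.0803]
ee_rot: [-0.0, 0.972, -0.236, 0.001]
contact_force: [6.0, -1.5, -6.6]
width: 0.0113
gripper_force: 23.9
```

Call:
{"name": "apply_moves", "arguments": {
  "xyz": [
    [0,0,0],
    [0,0,0],
    [0,0,-0.05],
    [0,0,-0.15],
    [0,0,-0.15],
    [0,0,-0.15],
    [0,0,0]
  ],
  "rot": [
    [0,0,0],
    [0,0,0],
    [0,0,0],
    [0,0,0],
    [0,0,0],
    [0,0,0],
    [0,0,0]
  ],
  "hand": [0,0,0,0,0,0,0]
}}

```text
clock: 6.5
position: [0.5519, 0.1641, 0.2367]
ee_rot: [-0.002, 0.972, -0.236, 0.005]
contact_force: [0.2, -0.1, -0.7]
width: 0.0429
gripper_force: 0.0
```

Run:
```python
from h import *
s=status.get_state();print(s['position'],s['ee_rot'],s['qpos'])
c=grab('wrist','w3')
```

```text
[0.55191099 0.16410303 0.2366676 ] [-0.00204222  0.97170618 -0.23613701  0.00471601] [1.68173722e-01 2.68598844e-01 1.50199099e+00 2.20285599e-05
 1.36072439e+00 2.21574899e+00]
```

View pics/w3.png

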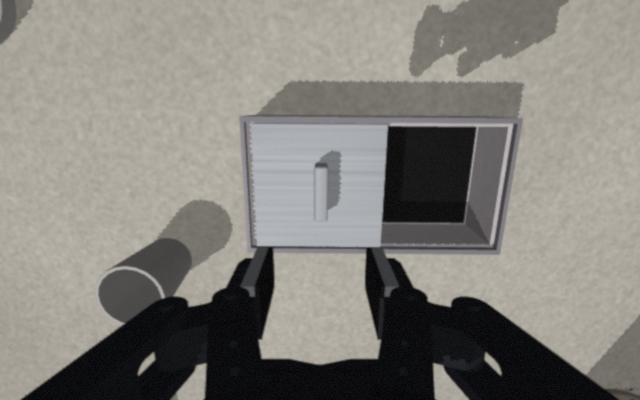

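The cover is open: its edge runs along column 387 and the compartment is dark inside at (390–505, 127–245). Next, the objective.

Call:
{"name": "apply_moves", "arguments": {
  "xyz": [
    [0.034,0.158,0],
    [0.034,0.158,0],
    [0.034,0.158,0],
    [0.034,0.158,0],
    [0.034,0.158,0],
    [0.034,0.158,0],
    [0.034,0.158,0],
    [0.034,0.158,0]
  ],
  "rot": [
    [0,0,0],
    [0,0,0],
    [0,0,0],
    [0,0,0],
    [0,0,0],
    [0,0,0],
    [0,0,0],
    [0,0,0]
  ],
  "hand": [0.4,0.4,0.4,0.4,0.4,0.4,0.4,0.4]
}}

```text
clock: 7.55
position: [0.4466, -0.2115, 0.23]
ee_rot: [-0.0, 0.972, -0.236, -0.001]
contact_force: [0.0, 0.6, -0.1]
width: 0.0598
gripper_force: 0.0
```

Call:
{"name": "apply_moves", "arguments": {
  "xyz": [
    [0.031,0.16,0.1],
    [0,0,0.15],
    [0,0,0.1],
    [0,0,0],
    [0,0,0]
  ],
  "rot": [
    [0,0,0],
    [0,0,0],
    [0,0,0],
    [0,0,0],
    [0,0,0]
  ],
  "hand": [0.4,0.4,0.4,0.4,0.4]
}}

```text
clock: 8.18
position: [0.4347, -0.2577, 0.1267]
ee_rot: [0.0, 0.972, -0.236, 0.0]
contact_force: [0.3, 0.2, -0.7]
width: 0.0598
gripper_force: 0.0
```

Run:
```python
from h import *
s=status.get_state();print(s['position'],s['ee_rot'])
w3=load('w3');loc=np.array([(66,188),(-66,188),(-66,-64),(66,-64)])/1000
a,o,r=fit(loc,[onz(w3,p,.075) for p in [(241,117),(249,251),(499,252),(521,118)]]);print(a,o,np.round(r*1000,1).tolist())
c=grab('wrist','w4')
print(proj(c,[[.4377,-.2575,0],[.4377,-.2575,.054]]))
im=cv2.imread('pics/w4.png');roi=im[100:330,220:420].astype(int);m=((roi[:,:,0]-roi[:,:,2])>3).astype(np.uint8)
n,l,st,ce=cv2.connectedComponentsWithStats(m);i=1+np.argsort(-st[1:,4])[:3];print(st[i]+[220,100,0,0,0],ce[i]+[220,100])
```

```text
[ 0.43472659 -0.25768278  0.12665655] [ 1.55368210e-04  9.71740138e-01 -2.36052888e-01  3.36769601e-04]
-0.4775207852322398 [0.49679678 0.06238305] [[-1.7, -1.0], [0.3, -1.8], [1.9, 0.6], [-0.5, 2.1]]
[[317.06595137 191.34134671]
 [316.52208154 211.2537651 ]]
[[311 205  13  12 123]
 [408 285  12  19  82]
 [220 279   8  21  71]] [[317.03252033 210.4796748 ]
 [414.40243902 293.79268293]
 [223.22535211 290.07042254]]
```

View pics/w4.png

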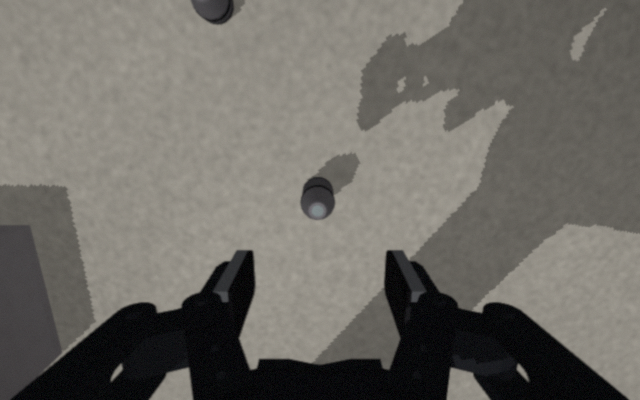

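The nose is at (317,210.5) against a prediction of (316.5,211.3), so the position holds. I'll descend around the barrel and grip.

Call:
{"name": "apply_moves", "arguments": {
  "xyz": [
    [0.009,-0.005,0.12],
    [0,0,0.12],
    [0,0,0.09],
    [0,0,0.06],
    [0,0,0],
    [0,0,0],
    [0,0,0],
    [0,0,0]
  ],
  "rot": [
    [0,0,0],
    [0,0,0],
    [0,0,0],
    [0,0,0],
    [0,0,0],
    [0,0,0],
    [0,0,0],
    [0,0,0]
  ],
  "hand": [0.4,0.4,0.4,0.4,0.2,-0.1,-0.3,-1],
  "force": 30
}}

```text
clock: 9.22
position: [0.4383, -0.258, 0.0103]
ee_rot: [0.0, 0.972, -0.236, 0.001]
contact_force: [-0.5, -0.1, 6.0]
width: 0.0243
gripper_force: 29.2
```

Call:
{"name": "apply_moves", "arguments": {
  "xyz": [
    [0,0,0],
    [0,0,0],
    [0,0,0],
    [0,0,0]
  ],
  "rot": [
    [0,0,0],
    [0,0,0],
    [0,0,0],
    [0,0,0]
  ],
  "hand": [-1,-1,-1,-1]
}}

```text
clock: 9.72
position: [0.4382, -0.258, 0.0103]
ee_rot: [0.0, 0.972, -0.236, 0.001]
contact_force: [-0.2, 2.0, 6.3]
width: 0.024
gripper_force: 29.2
```

Call:
{"name": "apply_moves", "arguments": {
  "xyz": [
    [0,0,-0.06],
    [0,0,-0.12],
    [0,0,-0.12],
    [0,0,-0.12],
    [0,0,-0.12],
    [0,0,0]
  ],
  "rot": [
    [0,0,0],
    [0,0,0],
    [0,0,0],
    [0,0,0],
    [0,0,0],
    [0,0,0]
  ],
  "hand": [-1,-1,-1,-1,-1,-1]
}}

```text
clock: 10.48
position: [0.439, -0.2587, 0.174]
ee_rot: [0.002, 0.972, -0.236, 0.003]
contact_force: [0.0, -0.4, -1.2]
width: 0.0239
gripper_force: 29.6
```

Call:
{"name": "apply_moves", "arguments": {
  "xyz": [
    [-0.04,-0.128,0],
    [-0.04,-0.128,0],
    [-0.04,-0.128,0],
    [-0.04,-0.128,0],
    [-0.04,-0.128,0],
    [-0.04,-0.128,0],
    [-0.04,-0.128,0],
    [-0.038,-0.125,0]
  ],
  "rot": [
    [0,0,0],
    [0,0,0],
    [0,0,0],
    [0,0,0],
    [0,0,0],
    [0,0,0],
    [0,0,0],
    [0,0,0]
  ],
  "hand": [-1,-1,-1,-1,-1,-1,-1,-1]
}}

```text
clock: 11.48
position: [0.4923, 0.0598, 0.1695]
ee_rot: [0.0, 0.972, -0.236, -0.001]
contact_force: [0.4, -0.9, -0.8]
width: 0.0243
gripper_force: 29.8
```

Call:
{"name": "apply_moves", "arguments": {
  "xyz": [
    [0,0,0],
    [0,0,0]
  ],
  "rot": [
    [0,0,0],
    [0,0,0]
  ],
  "hand": [-1,-1]
}}

```text
clock: 11.72
position: [0.4923, 0.0582, 0.1699]
ee_rot: [0.001, 0.972, -0.236, -0.001]
contact_force: [-0.4, 0.3, -0.8]
width: 0.024
gripper_force: 29.8
```

Run:
```python
from h import *
s=status.get_state();print(s['position'],s['ee_rot'],s['contact_force'])
c=grab('wrist','w5')
```

```text
[0.4923405  0.05817902 0.16991579] [ 6.27344126e-04  9.71791139e-01 -2.35839919e-01 -1.05892737e-03] [-0.39422671  0.31545459 -0.76258689]
```

View pics/w5.png

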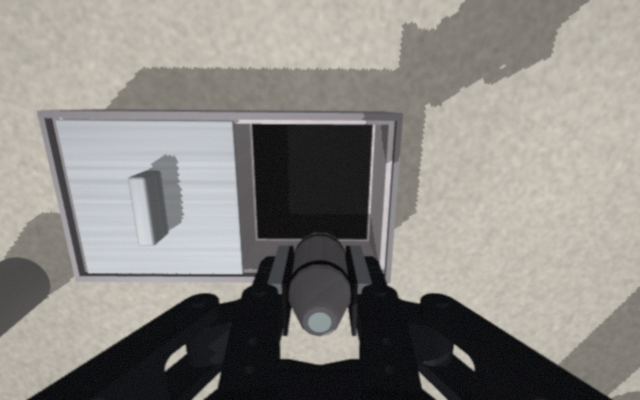

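The objective is held upright, nose at (319,321). The compartment floor is visible with corners at about (251,123), (370,124), (370,238) and (257,240).

Run:
```python
from h import *
a,b=load('w5'),load('w3')
for p,q in(((370,124),(475,127)),((370,238),(465,223))):print(tri([(a,p),(b,q)]))
P=[onz(a,p,.008) for p in((251,123),(370,124),(370,238),(257,240))];print(np.round(P,3),np.mean(P,0))
```

```text
[ 0.52084404 -0.00741102  0.01243014]
[0.41791411 0.03834635 0.00362297]
[[ 0.57   0.086  0.008]
 [ 0.52  -0.008  0.008]
 [ 0.42   0.038  0.008]
 [ 0.47   0.139  0.008]] [0.49512401 0.06374056 0.008     ]
```

Call:
{"name": "apply_moves", "arguments": {
  "xyz": [
    [0,0,0.08],
    [0,0,0.12],
    [0,0,0.12],
    [0,0,0.09],
    [0,0,0.05],
    [0,0,0.02],
    [0,0,0.01],
    [0,0,0]
  ],
  "rot": [
    [0,0,0],
    [0,0,0],
    [0,0,0],
    [0,0,0],
    [0,0,0],
    [0,0,0],
    [0,0,0],
    [0,0,0]
  ],
  "hand": [-1,-1,-1,-1,-1,-1,-1,-1]
}}

```text
clock: 12.78
position: [0.4936, 0.0581, 0.0244]
ee_rot: [-0.0, 0.972, -0.236, 0.0]
contact_force: [0.8, -0.2, -1.1]
width: 0.0239
gripper_force: 29.9
```

Floor height measures about 8 mm, which matches the text. The last few millimetres go slowly until there is contact.

Call:
{"name": "apply_moves", "arguments": {
  "xyz": [
    [0,0,0.008],
    [0,0,0.007],
    [0,0,0.004],
    [0,0,0],
    [0,0,0]
  ],
  "rot": [
    [0,0,0],
    [0,0,0],
    [0,0,0],
    [0,0,0],
    [0,0,0]
  ],
  "hand": [-1,-1,-1,-1,-1]
}}

```text
clock: 13.4
position: [0.4933, 0.0585, 0.0183]
ee_rot: [-0.0, 0.972, -0.236, 0.0]
contact_force: [0.8, 0.7, 0.2]
width: 0.0238
gripper_force: 30.0
```

Call:
{"name": "apply_moves", "arguments": {
  "xyz": [
    [0,0,0.003],
    [0,0,0],
    [0,0,0]
  ],
  "rot": [
    [0,0,0],
    [0,0,0],
    [0,0,0]
  ],
  "hand": [-1,-1,-1]
}}

```text
clock: 13.78
position: [0.4933, 0.0585, 0.0183]
ee_rot: [-0.0, 0.972, -0.236, 0.0]
contact_force: [-1.6, 0.8, 8.3]
width: 0.0239
gripper_force: 30.8
```

The lens is on the floor. Releasing gently, then lifting straight up.

Call:
{"name": "apply_moves", "arguments": {
  "xyz": [
    [0,0,0],
    [0,0,0],
    [0,0,0],
    [0,0,0],
    [0,0,0],
    [0,0,0]
  ],
  "rot": [
    [0,0,0],
    [0,0,0],
    [0,0,0],
    [0,0,0],
    [0,0,0],
    [0,0,0]
  ],
  "hand": [-0.4,-0.35,-0.25,-0.15,-0.1,-0.05],
  "force": 20
}}

```text
clock: 14.52
position: [0.4949, 0.0597, 0.0179]
ee_rot: [-0.001, 0.972, -0.237, 0.001]
contact_force: [2.2, 6.5, 3.5]
width: 0.0407
gripper_force: 0.0
```

Call:
{"name": "apply_moves", "arguments": {
  "xyz": [
    [0,0,-0.03],
    [0,0,-0.08],
    [0,0,-0.13],
    [0,0,-0.15],
    [0,0,-0.15],
    [0,0,-0.15],
    [0,0,0]
  ],
  "rot": [
    [0,0,0],
    [0,0,0],
    [0,0,0],
    [0,0,0],
    [0,0,0],
    [0,0,0],
    [0,0,0]
  ],
  "hand": [-0.05,-0.05,-0.05,-0.05,-0.05,-0.05,-0.05]
}}

```text
clock: 15.4
position: [0.4953, 0.0579, 0.2284]
ee_rot: [-0.0, 0.972, -0.236, 0.004]
contact_force: [-0.3, -0.3, 0.2]
width: 0.0406
gripper_force: 0.0
```

Run:
```python
from h import *
s=status.get_state();print(s['position'],s['ee_rot'],s['contact_force'])
c=grab('wrist','w6');print(proj(c,[[.4933,.0585,.008],[.4933,.0585,.062]]))
```

```text
[0.49526358 0.05787784 0.22835024] [-3.35352966e-04  9.71708018e-01 -2.36150360e-01  4.05255330e-03] [-0.28199204 -0.29503207  0.24707361]
[[319.86747032 175.50422503]
 [319.78340766 186.7306452 ]]
```

View pics/w6.png

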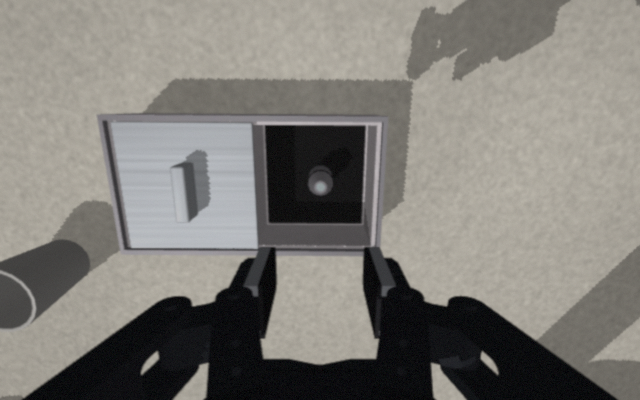

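The objective stands upright, with its nose at (320,187), exactly as predicted. The rib is at (183,192), where I left it. Back to the cover.

Call:
{"name": "apply_moves", "arguments": {
  "xyz": [
    [0.004,-0.13,0],
    [0,-0.135,0],
    [0,-0.136,0],
    [0,0,0.15],
    [0,0,0.15],
    [0,0,0.12],
    [0,0,0.06],
    [0,0,0.008]
  ],
  "rot": [
    [0,0,0],
    [0,0,0],
    [0,0,0],
    [0,0,0],
    [0,0,0],
    [0,0,0],
    [0,0,0],
    [0,0,0]
  ],
  "hand": [0,0,0,0,0,0,0,0]
}}

```text
clock: 16.45
position: [0.547, 0.164, 0.075]
ee_rot: [0.002, 0.972, -0.236, -0.003]
contact_force: [0.4, -0.0, 0.6]
width: 0.0426
gripper_force: 0.0
```

Call:
{"name": "apply_moves", "arguments": {
  "xyz": [
    [0,0,0],
    [0,0,0],
    [0,0,0],
    [0,0,0],
    [0,0,0],
    [0,0,0]
  ],
  "rot": [
    [0,0,0],
    [0,0,0],
    [0,0,0],
    [0,0,0],
    [0,0,0],
    [0,0,0]
  ],
  "hand": [-0.4,-1,-1,-1,-1,-1],
  "force": 20
}}

```text
clock: 17.2
position: [0.5501, 0.1648, 0.0788]
ee_rot: [-0.0, 0.972, -0.236, 0.001]
contact_force: [0.1, -0.2, 6.1]
width: 0.0115
gripper_force: 25.0
```

Call:
{"name": "apply_moves", "arguments": {
  "xyz": [
    [0,0.02,-0.005],
    [0,0.06,0],
    [0,0.06,0],
    [0,0.06,0],
    [0,0.06,0],
    [0,0.06,0],
    [0,0.04,0],
    [0,0,0]
  ],
  "rot": [
    [0,0,0],
    [0,0,0],
    [0,0,0],
    [0,0,0],
    [0,0,0],
    [0,0,0],
    [0,0,0],
    [0,0,0]
  ],
  "hand": [-1,-1,-1,-1,-1,-1,-1,-1]
}}

```text
clock: 18.2
position: [0.4987, 0.0669, 0.0789]
ee_rot: [0.001, 0.972, -0.236, -0.001]
contact_force: [3.6, -3.2, -13.6]
width: 0.0116
gripper_force: 22.2
```

Call:
{"name": "apply_moves", "arguments": {
  "xyz": [
    [0,0.01,0],
    [0,0.008,0],
    [0,0,0],
    [0,0,0]
  ],
  "rot": [
    [0,0,0],
    [0,0,0],
    [0,0,0],
    [0,0,0]
  ],
  "hand": [-1,-1,-1,-1]
}}

```text
clock: 18.7
position: [0.4969, 0.0635, 0.0789]
ee_rot: [0.001, 0.972, -0.236, -0.001]
contact_force: [5.3, -2.4, -17.4]
width: 0.0114
gripper_force: 22.0
```

Call:
{"name": "apply_moves", "arguments": {
  "xyz": [
    [0,0.004,0.004],
    [0,0.004,0],
    [0,0,0],
    [0,0,0]
  ],
  "rot": [
    [0,0,0],
    [0,0,0],
    [0,0,0],
    [0,0,0]
  ],
  "hand": [-1,-1,-1,-1]
}}

```text
clock: 19.2
position: [0.4968, 0.0632, 0.0788]
ee_rot: [-0.001, 0.972, -0.237, 0.0]
contact_force: [3.2, 3.9, -8.5]
width: 0.0116
gripper_force: 23.0
```

Call:
{"name": "apply_moves", "arguments": {
  "xyz": [
    [0,0.004,0],
    [0,0.004,0],
    [0,0,0],
    [0,0,0]
  ],
  "rot": [
    [0,0,0],
    [0,0,0],
    [0,0,0],
    [0,0,0]
  ],
  "hand": [-1,-1,-1,-1]
}}

```text
clock: 19.7
position: [0.4968, 0.0632, 0.0789]
ee_rot: [-0.004, 0.971, -0.237, 0.001]
contact_force: [7.0, 11.6, -10.6]
width: 0.0116
gripper_force: 22.8
```

The cover stopped advancing and the force along +y rose to about 13 N, so it is at its stop. Release and retreat.

Call:
{"name": "apply_moves", "arguments": {
  "xyz": [
    [0,0,0],
    [0,0,0],
    [0,0,0],
    [0,0,-0.05],
    [0,0,-0.15],
    [0,0,-0.15],
    [0,0,-0.15],
    [0,0,0]
  ],
  "rot": [
    [0,0,0],
    [0,0,0],
    [0,0,0],
    [0,0,0],
    [0,0,0],
    [0,0,0],
    [0,0,0],
    [0,0,0]
  ],
  "hand": [-0.4,0,0,0,0,0,0,0]
}}

```text
clock: 20.7
position: [0.4975, 0.0595, 0.2324]
ee_rot: [-0.001, 0.972, -0.236, 0.004]
contact_force: [-0.1, 0.6, -0.6]
width: 0.0426
gripper_force: 0.0
```

Run:
```python
from h import *
s=status.get_state();print(s['position'],s['contact_force'],s['width'])
grab('wrist','w7')
```

```text
[0.49750217 0.05945641 0.23242671] [-0.09852118  0.58418584 -0.59892085] 0.04260224104158745
```

View pics/w7.png

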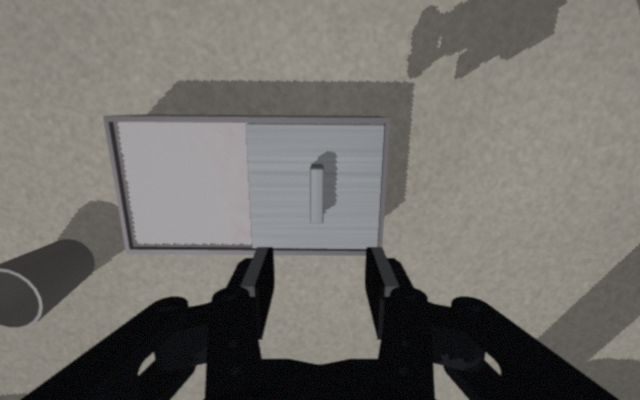

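The cover's right edge is flush against the end rail at column 381 with no gap, so it is shut, and the robot is clear of everything.

```bash
python3 -c "
from rig import job
print(job.sign_off())"
```

```text
the job is handed in; nothing more can be done
None
```

I handed the job in at about 21 s with the long objective set down upright in the compartment and the cover shut against its stop. The short objective, oil bottle and beaker were left alone, and sign-off returned no verdict.

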